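# Sweep the leftover terminal blocks into the blue tray

### The arm

A 6-joint arm with a two-finger parallel gripper is mounted at the origin on the work surface. World frame = base frame: x ahead of the robot, y to its left, z up, the work surface at z = 0. Lengths are in m, angles in degrees, forces in N, time in s.
With the tool pointing down it reaches from about 0.4 to 0.825 m from the base axis. Payload 7 kg.
Tool frame: the origin (TCP) lies midway between the tips of the shut fingers; the grasp point (between the pads) lies 19 mm behind it; z points along the fingers, y is the line along which they close (so a half turn about z gives the same grasp; the last joint's range is limited). The gripper opens to 88 mm and grips with 3 to 60 N. Pads are 19 mm wide; open, the fingers measure 130 mm over their backs; the gripper's body (78 mm by 193 mm) begins 47 mm behind the grasp point.
Start: joints at [80.965, 20.546, 0.682, 0, -70.136, -16.507], TCP at [0.291, 0.609, 0.227] pointing down, gripper open.
Joint ranges: [-176.03, 176.03], [-82.01, 121.73], [-58.28, 71.71], [-173.87, 95.51], [-174.79, -0.11], [-173.66, 173.66]. Speed limits (degrees/s): [136.94, 136.94, 172.46, 180, 180, 180].

### API

Orientations are given as a 3x3 rotation matrix whose columns are the frame's x, y, z axes.
In Python, from rig import robot gives the robot as it stands. Calls block until the motion is done:
- robot.goto(position, orientation): joint-space move of the TCP to a pose.
- robot.servo_line(position, ori=None, speed=0.15): straight line of the TCP; ori=None keeps the orientation; speed is the mean speed in m/s.
- robot.movej(angles): joint-space move.
- robot.move_gripper(opening): opening from 0.0 (shut) to 1.0 (fully open); the grip force is fixed at half the most; returns when the fingers have stopped.
- robot.dwell(seconds).
- robot.ik(position, orientation): joint angles nearest the present ones, or None.
- robot.grab_frame(name): name is "scene" or "top" or "wrist"; returns (picture, depth): 384x512x3 uint8, red, green, blue; 384x512 float32, m along the optical axis (not along the pixel's ray), 0 where there is no reading.
- robot.camera_info(name): a dict with "vfov" (degrees; the focal length in pixels is half the picture's height over the tangent of half this angle, whatever the lens; pixels are square), "cx", "cy" (the principal point, pixels), "view" (4x4, takes a point from world to camera coordinates); the wrist camera has in their place "T_tool_cam" (4x4, takes a point from camera to tool coordinates, whose origin is the TCP and whose axes are the flange's). Camera axes: x right, y down, z forward; pixel columns grow to the right and rows downward; lengths in m; the calibration is good to about 2 mm. A picture is of the moment at which its call begins: read the wrist's pose just before it. camera_info takes no time and is no camera call.
A pose or a line that the arm cannot do raises robot.Unreachable and nothing moves.
- robot.job_done(): hands the job in; it is judged then, once.
Readings, each from a call of its own:
- robot.read_t(): time.
- robot.read_qpos(): joint angles.
- robot.read_qvel(): joint speeds.
- robot.read_effort(): joint torques, N m.
- robot.read_position(): TCP position.
- robot.read_tcp_rot(): TCP orientation.
- robot.read_force(): force on the tool from outside, world axes, zero at the start.
- robot.read_ft_torque(): the same for the moment, N m.
- robot.read_grip_width(): opening from 0.0 (shut) to 1.0 (fully open).
- robot.read_finger_force(): force on a finger pad.
Only numpy, scipy, OpenCV 4.12 (cv2) and the standard library are available. Lean on these libraries where they do the work, as an engineer would, in place of code of your own. Each camera call takes 0.05 s, during which the arm holds its last target. There are 200 camera calls.

### The job

The lamps are wired: clear the green assembly board by sweeping the four leftover white terminal blocks along the mat with the fingers and over the board's open side into the blue tray. Only push them, never pick them up, and leave the LED driver, the knife and everything else on the bench where it lies.

Things in the scene. Friction and masses are not known exactly. Their poses are not given: they have to be found in the camera images.
- board: the fixed assembly board: plywood on battens with a green rubber mat, 340 mm along its x, 360 mm along its y; origin on the table under its centre, the mat's surface 68 mm above the origin. Wooden strips 12 mm wide stand 12 mm above the mat along its front and back edges (at x = -164 and +164 mm); the two sides (y = -180 and +180 mm) are open and flush with the mat. A tray stands against each open side. z up
- tray_blue: the fixed blue plastic tray that takes the blocks, 300 mm (x) x 150 mm (y) x 56 mm high, walls and floor 3 mm, empty; origin under its centre, axes parallel to the board's. It stands 2 mm from one open side of the board (its centre at y = +257 or -257 mm in the board's frame, either may occur), its rim 12 mm below the mat
- tray_grey: a fixed grey tray of the same size with bolts and washers in it, against the board's other open side; no block belongs in it. Origin under its centre, axes parallel to the board's
- block1_mid (a point): a loose white porcelain three-pole terminal block with six brass screws in its top, 38 x 24 x 18 mm (length, width, height), about 35 g, lying flat on the green mat at any yaw; this point is its centre, 9 mm above the mat; its x axis runs along the 38 mm length. It slides easily and stays where it is left
- block2_mid (a point): a loose white porcelain three-pole terminal block with six brass screws in its top, 38 x 24 x 18 mm (length, width, height), about 35 g, lying flat on the green mat at any yaw; this point is its centre, 9 mm above the mat; its x axis runs along the 38 mm length. It slides easily and stays where it is left
- block3_mid (a point): a loose white porcelain three-pole terminal block with six brass screws in its top, 38 x 24 x 18 mm (length, width, height), about 35 g, lying flat on the green mat at any yaw; this point is its centre, 9 mm above the mat; its x axis runs along the 38 mm length. It slides easily and stays where it is left
- block4_mid (a point): a loose white porcelain three-pole terminal block with six brass screws in its top, 38 x 24 x 18 mm (length, width, height), about 35 g, lying flat on the green mat at any yaw; this point is its centre, 9 mm above the mat; its x axis runs along the 38 mm length. It slides easily and stays where it is left
- driver: a loose black LED driver box, 36 x 80 x 26 mm (its x, y with the terminals, z), 110 g, on the middle line of the mat; origin at the centre of its underside
- knife: a loose yellow snap-off knife lying flat on the middle line of the mat, 22 x 140 x 19 mm (its x, y, z), blade to its +y, 70 g; origin under its centre
- tape: a loose roll of silver tape lying flat on the table, 100 mm across, 48 mm high; origin at the centre of its underside
- bottle: a loose white bottle with a red cap standing on the table, 56 mm across, 150 mm high; origin at the centre of its underside
- screwdriver: a loose screwdriver lying on the table beyond the right-hand tray, along its own x, about 200 mm long; origin beneath its middle
- lamp: a loose round white ceiling-lamp base with a ring of LEDs, 200 mm across, 24 mm high, on the table on the left; origin at the centre of its underside

How it is judged (in metres and radians):
At the end, for the whole second after the job is handed in: the centre of each of the four blocks is within the blue tray's outline and below its rim (less than 50 mm above the underside of the tray) and stays so; nothing else has shifted 15 mm or more (x of block1_mid in the frame of tray_blue between -0.15 and 0.15 m and y of block1_mid in the frame of tray_blue between -0.075 and 0.075 m and z of each of block1_mid, block2_mid, block3_mid, block4_mid in the frame of tray_blue below 0.05 m and x of block2_mid in the frame of tray_blue between -0.15 and 0.15 m and y of block2_mid in the frame of tray_blue between -0.075 and 0.075 m and x of block3_mid in the frame of tray_blue between -0.15 and 0.15 m and y of block3_mid in the frame of tray_blue between -0.075 and 0.075 m and x of block4_mid in the frame of tray_blue between -0.15 and 0.15 m and y of block4_mid in the frame of tray_blue between -0.075 and 0.075 m and distance of each of driver, knife, tape, bottle, screwdriver, lamp from where it was at the start of the episode below 0.015 m); the robot touches nothing.
It fails at once if a terminal block is picked up (its centre more than 25 mm above the mat) (z of any of block1_mid, block2_mid, block3_mid, block4_mid in the frame of board above 0.093 m).
It fails at once if the LED driver is shifted by 15 mm or more (distance of driver from where it was at the start of the episode above 0.015 m).
It fails at once if the knife is shifted by 15 mm or more (distance of knife from where it was at the start of the episode above 0.015 m).
It fails at once if the tape roll, bottle, screwdriver or round lamp is shifted by 15 mm or more (distance of any of tape, bottle, screwdriver, lamp from where it was at the start of the episode above 0.015 m).
It also fails if it takes over 64 s, if anything falls off the work surface, if the arm or the gripper's body presses on something with over 40 N, if the wrist force passes 120 N, or if a joint passes its speed limit or range.

## Working session

There is one attempt and no reset: what is moved stays moved. The work goes in short steps, each a Python script; the robot and the scene stay as the last script left them, time stands still between calls to the robot, and variables do not carry over. Pictures are saved under pics/ and viewed, at most 10 in all, crops included, and the job is handed in when it is done.

```bash
ls; mkdir -p pics; python3 - <<'E'
from rig import robot
import cv2,numpy as np
for n in("top","scene"):
    p,d=robot.grab_frame(n); np.savez(f'pics/{n}.npz',p=p,d=d)
    cv2.imwrite(f'pics/{n}0.png',cv2.resize(p[:,:,::-1],(800,600),interpolation=cv2.INTER_CUBIC))
    print(n,robot.camera_info(n))
print(robot.read_t(),robot.read_tcp_rot())
E
```

```text
pics
top {'vfov': 42.37533056479599, 'cx': 253.09065252335063, 'cy': 188.21043845562235, 'view': array([[-0.01809707, -0.99964731, -0.01943574,  0.05591046],
       [-0.99481288,  0.01994888, -0.09974652,  0.4862579 ],
       [ 0.10009906,  0.01752981, -0.99482304,  1.56788138],
       [ 0.        ,  0.        ,  0.        ,  1.        ]])}
scene {'vfov': 57.598634395162975, 'cx': 261.1842046534407, 'cy': 185.82902297222816, 'view': array([[ 0.43256012,  0.90160029, -0.00294391, -0.24753237],
       [ 0.54931768, -0.26613212, -0.79210087, -0.19717296],
       [-0.71494184,  0.3410141 , -0.61038311,  1.46828118],
       [ 0.        ,  0.        ,  0.        ,  1.        ]])}
0.1 [[ 9.02212364e-01 -4.31291766e-01 -5.13701179e-04]
 [-4.31292047e-01 -9.02211270e-01 -1.41196926e-03]
 [ 1.45503721e-04  1.49545136e-03 -9.99998871e-01]]
```

View pics/top0.png

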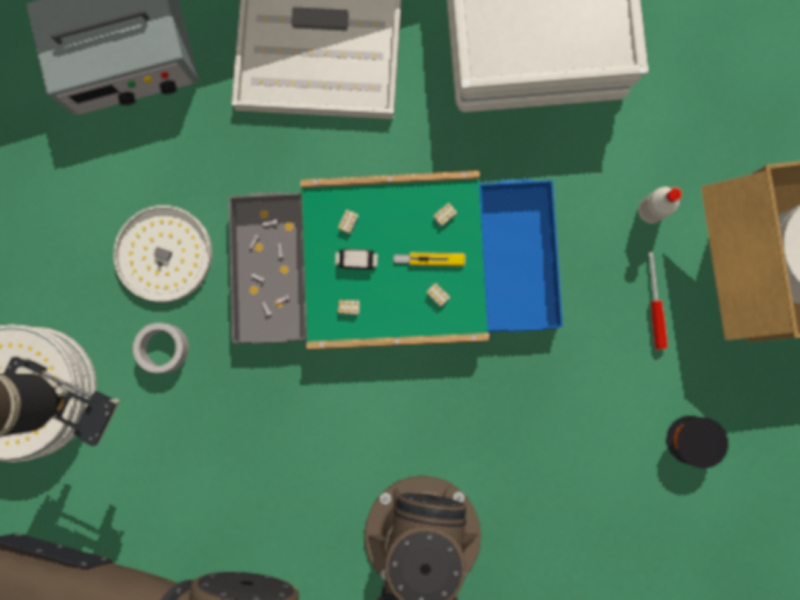

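View pics/scene0.png

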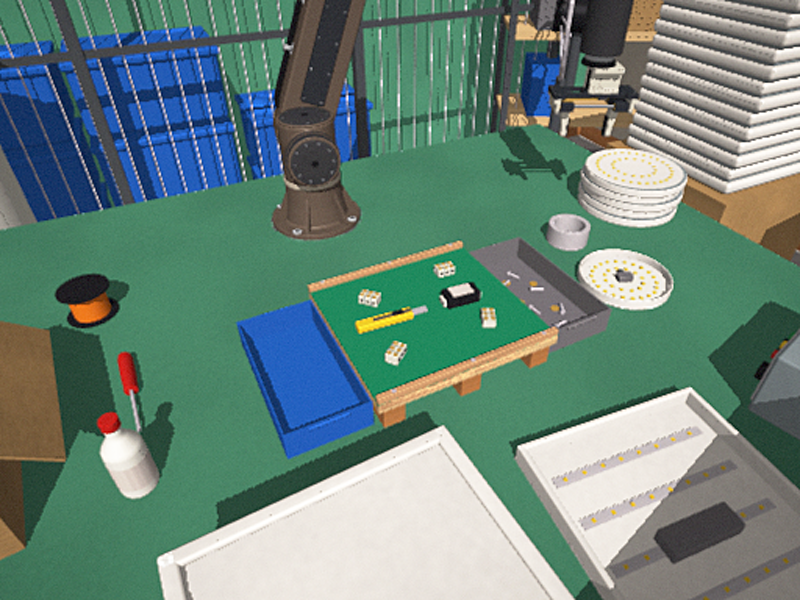

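The top view shows the blue tray at the right (-y) with rim at about (483–558, 183–330). The four blocks are at (347,222), (445,214), (349,307) and (438,295). The driver is at (357,259) and the knife at (392–466, 259). Next I'll turn these into positions.

```bash
cat > h.py <<'E'
import numpy as np,cv2
from rig import robot
def deproj(name,uv800,z):
    c=robot.camera_info(name); f=192/np.tan(np.radians(c['vfov']/2)); V=c['view']
    u,v=(np.array(uv800)+.5)*.64-.5
    r=V[:3,:3].T@np.array([(u-c['cx'])/f,(v-c['cy'])/f,1]); o=-V[:3,:3].T@V[:3,3]
    return o+r*(z-o[2])/r[2]
E
python3 - <<'E'
from h import *
np.set_printoptions(precision=4,suppress=True)
pts=dict(b_farL=(347,222,.086),b_farR=(445,214,.086),b_nearL=(349,307,.086),b_nearR=(438,295,.086),
drvL=(336,259,.094),drvR=(378,260,.094),drvT=(357,249,.094),drvB=(357,270,.094),kT=(393,259,.075),kB=(466,260,.085),kt=(440,252,.085),kb=(440,267,.085),
sFL=(302,183,.08),sFR=(479,176,.08),sNL=(308,345,.08),sNR=(488,337,.08),tFL=(482,183,.056),tFR=(552,182,.056),tNR=(561,326,.056),mR1=(481,190,.068),mR2=(486,330,.068))
P={k:deproj("top",v[:2],v[2]) for k,v in pts.items()}
for k in P: print(k,P[k])
d=np.load('pics/top.npz')
for k in('b_farL','drvL','sFL','mR1'):pass
p=d['p']; cv2.imwrite('pics/crop.png',cv2.resize(p[105:230,140:370,::-1],None,fx=3.45,fy=3.45,interpolation=cv2.INTER_CUBIC))
E
```

```text
b_farL [0.6284 0.1404 0.086 ]
b_farR [ 0.6404 -0.0557  0.086 ]
b_nearL [0.4578 0.1384 0.086 ]
b_nearR [ 0.4781 -0.038   0.086 ]
drvL [0.553  0.1624 0.094 ]
drvR [0.5493 0.0792 0.094 ]
drvT [0.5721 0.1205 0.094 ]
drvB [0.5302 0.1211 0.094 ]
kT [0.5534 0.0499 0.075 ]
kB [ 0.5469 -0.0952  0.085 ]
kt [ 0.5641 -0.044   0.085 ]
kb [ 0.534  -0.0433  0.085 ]
sFL [0.7116 0.2309 0.08  ]
sFR [ 0.7177 -0.1263  0.08  ]
sNL [0.3845 0.221  0.08  ]
sNR [ 0.3936 -0.1347  0.08  ]
tFL [ 0.7091 -0.1343  0.056 ]
tFR [ 0.7079 -0.2767  0.056 ]
tNR [ 0.4139 -0.2835  0.056 ]
mR1 [ 0.6918 -0.1306  0.068 ]
mR2 [ 0.4081 -0.1323  0.068 ]
```

View pics/crop.png

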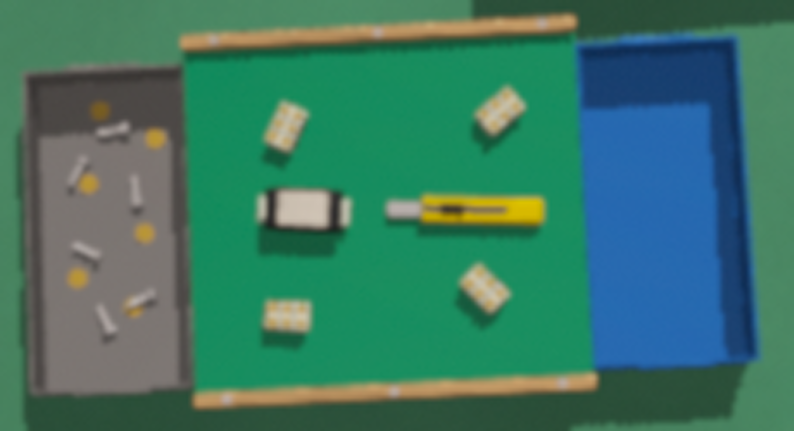

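The crop shows the blocks free in two lanes, on either side of the driver/knife line: crop px (285,126), (500,110), (287,316), (485,289). The lanes are clear of both objects and of the strips. I'll push the two right-hand blocks first.

```bash
cat >> h.py <<'E'
a=np.radians(1.2)
by=np.array([-np.sin(a),np.cos(a),0]); bx=np.array([np.cos(a),np.sin(a),0])
R=np.c_[by,bx,[0,0,-1]]
q6=lambda p,R: robot.ik(p,R)
def sweep(x,y,back,R,yend=-.155,z=.074,hov=.125,speed=.09):
    s=np.array([x,y,0])+back*by; e=s-by*(s[1]-yend)/by[1]
    for p,h in((s,hov),): robot.goto(p+[0,0,h],R)
    robot.servo_line(s+[0,0,z],speed=.08)
    robot.servo_line(e+[0,0,z],speed=speed); f=robot.read_force()
    robot.servo_line(e+[0,0,hov],speed=.15)
    print(robot.read_t(),f.round(1),s.round(3),e.round(3))
def snap(n,name='top',box=(105,230,140,370)):
    p,d=robot.grab_frame(name);p=p[box[0]:box[1],box[2]:box[3]]
    cv2.imwrite(f'pics/{n}.png',cv2.resize(p[:,:,::-1],None,fx=3.45,fy=3.45,interpolation=cv2.INTER_CUBIC))
E
python3 - <<'E'
from h import *
R2=R*[-1,-1,1]
for M in(R,R2):
  for p in([.458,.19,.074],[.478,-.155,.074],[.64,-.155,.074],[.628,.19,.125]): 
    q=robot.ik(p,M); print(None if q is None else np.round(q,0))
E
```

```text
[ 45.  13. -33.   0. -44. 136.]
None
None
[ 34.  23.  -9.   0. -58. 147.]
[ 45.  13. -33.   0. -44. -44.]
[  4.  14. -32.   0. -44.  -3.]
[  3.  26. -12.   0. -52.  -2.]
[ 34.  23.  -9.   0. -58. -33.]
```

```bash
sed -i 's/^R=np.c_.*/R=np.c_[-by,-bx,[0,0,-1]]/' h.py; python3 - <<'E'
from h import *
robot.move_gripper(.2)
sweep(.640,-.056,.052,R)
snap('s1')
E
```

```text
6.95 [-0.2 -1.2 -0.6] [ 0.639 -0.004  0.   ] [ 0.642 -0.155  0.   ]
```

View pics/s1.png

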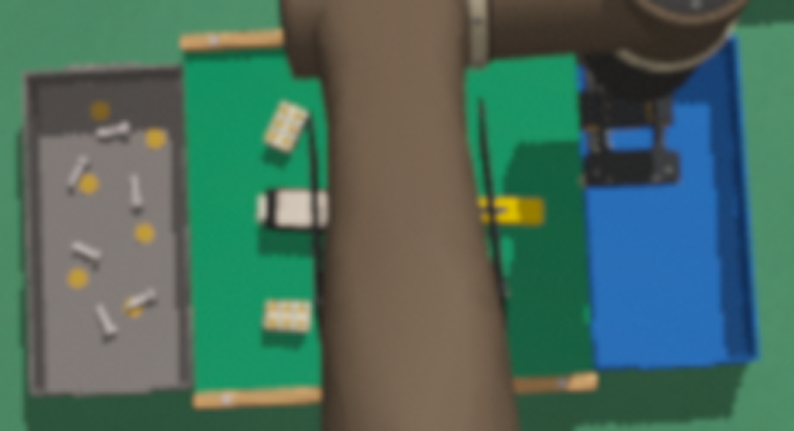

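The first block has gone from the mat at crop (500,110), and the arm hides the area around (420,250). The left blocks and the driver haven't moved. I'll continue with the near right one.

```bash
python3 - <<'E'
from h import *
sweep(.478,-.038,.052,R)
robot.goto(np.array([.628,.140,.125])+.052*by,R)
snap('s2'); print(robot.read_t())
E
```

```text
11.2417 [ 0.6 -0.1 -0.9] [0.477 0.014 0.   ] [ 0.48  -0.155  0.   ]
12.7
```

View pics/s2.png

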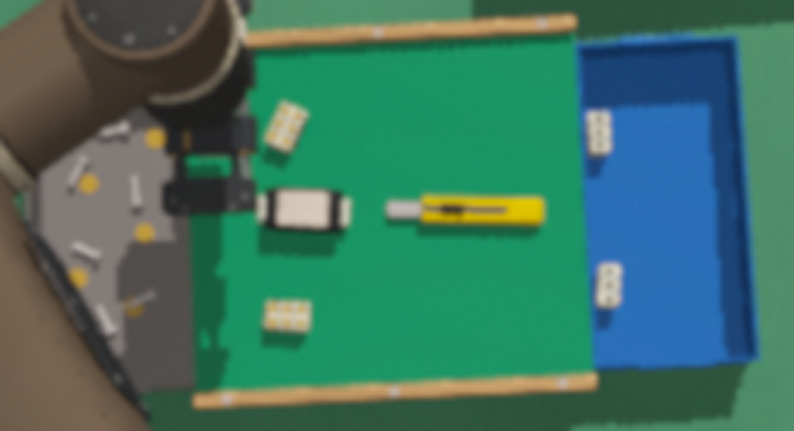

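Both right-hand blocks now lie in the tray, at crop (600,132) and (608,285), and the knife and driver are unmoved. I'll push the left blocks along slightly outward paths so they don't land on those two.

```bash
python3 - <<'E'
from h import *
def slant(x,y,xe,back=.052,ye=-.155,z=.074,hov=.125):
    d=np.array([xe-x,ye-y,0]); d/=np.linalg.norm(d)
    M=np.c_[d,np.cross([0,0,-1],d),[0,0,-1]]
    s=np.array([x,y,0])-back*d; e=np.array([xe,ye,0])
    if robot.ik(e+[0,0,z],M) is None: raise SystemExit('ik')
    robot.goto(s+[0,0,hov],M)
    robot.servo_line(s+[0,0,z],speed=.08)
    robot.servo_line(e+[0,0,z],speed=.09); f=robot.read_force()
    robot.servo_line(e+[0,0,hov],speed=.15); print(robot.read_t(),f.round(1))
slant(.628,.140,.665)
slant(.458,.138,.443)
robot.goto([.55,.25,.2],R)
snap('s3'); print(robot.read_t())
E
```

```text
18.2667 [0.4 0.1 0.3]
25.025 [-0.1  0.9 -0.4]
26.6417
```

View pics/s3.png

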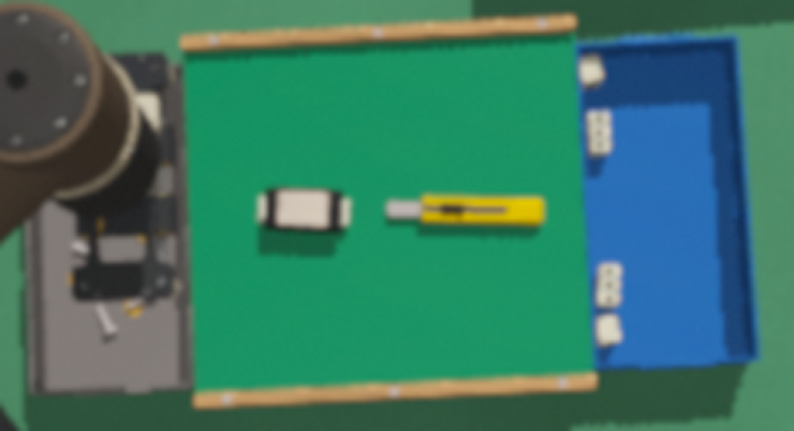

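All four blocks are over the tray: crop (591,70), (600,132), (608,285) and (608,330), with two apparently standing on end. I'll check their heights using depth.

```bash
python3 - <<'E'
from h import *
p,d=robot.grab_frame('top'); c=robot.camera_info('top'); f=192/np.tan(np.radians(c['vfov']/2)); V=c['view']
v,u=np.mgrid[:384,:512]; C=np.dstack([(u-c['cx'])*d/f,(v-c['cy'])*d/f,d])
W=(C-V[:3,3])@V[:3,:3]
for x,y in((591,70),(600,132),(608,285),(608,330),(560,60),(660,300)):
    uu,vv=round(140+x/3.45-.35),round(105+y/3.45-.35)
    print((x,y),'\n',W[vv,uu].round(3),'z patch', W[vv-2:vv+3,uu-2:uu+4,2].round(3).tolist())
E
```

```text
(591, 70) 
 [ 0.686 -0.143  0.044] z patch [[0.037, 0.04, 0.033, 0.043, 0.047, 0.0], [0.038, 0.041, 0.042, 0.032, 0.046, 0.012], [0.041, 0.038, 0.044, 0.041, 0.037, 0.0], [0.042, 0.039, 0.038, 0.035, 0.046, 0.039], [0.042, 0.042, 0.037, 0.042, 0.042, 0.042]]
(600, 132) 
 [ 0.629 -0.153  0.031] z patch [[0.027, 0.028, 0.025, 0.027, 0.023, 0.002], [0.03, 0.029, 0.031, 0.028, 0.03, 0.005], [0.026, 0.022, 0.031, 0.029, 0.025, 0.002], [0.027, 0.028, 0.025, 0.024, 0.032, 0.004], [0.025, 0.028, 0.029, 0.023, 0.024, 0.003]]
(608, 285) 
 [ 0.487 -0.155  0.028] z patch [[0.028, 0.028, 0.026, 0.027, 0.027, 0.029], [0.027, 0.025, 0.032, 0.029, 0.028, 0.028], [0.019, 0.023, 0.028, 0.029, 0.033, 0.027], [0.032, 0.028, 0.025, 0.03, 0.029, 0.031], [0.025, 0.025, 0.029, 0.027, 0.022, 0.031]]
(608, 330) 
 [ 0.444 -0.152  0.04 ] z patch [[0.042, 0.045, 0.04, 0.035, 0.043, 0.038], [0.048, 0.045, 0.049, 0.041, 0.044, 0.039], [0.043, 0.042, 0.04, 0.044, 0.04, 0.036], [0.038, 0.047, 0.049, 0.043, 0.042, 0.046], [0.04, 0.043, 0.044, 0.046, 0.04, 0.037]]
(560, 60) 
 [ 0.689 -0.112  0.075] z patch [[0.068, 0.069, 0.066, 0.072, 0.069, 0.07], [0.066, 0.071, 0.062, 0.067, 0.075, 0.069], [0.075, 0.078, 0.075, 0.073, 0.064, 0.07], [0.072, 0.076, 0.071, 0.068, 0.073, 0.072], [0.067, 0.068, 0.068, 0.075, 0.071, 0.071]]
(660, 300) 
 [ 0.472 -0.206 -0.001] z patch [[0.002, 0.006, 0.006, 0.003, 0.002, 0.003], [0.007, 0.004, 0.002, -0.001, 0.003, 0.005], [-0.004, -0.0, -0.001, 0.007, 0.004, 0.009], [0.002, 1.609, -0.001, 0.002, 0.005, 0.004], [0.001, -0.001, 0.005, 0.006, 0.001, 0.005]]
```

```bash
python3 - <<'E'
from h import *
print(robot.job_done(),robot.read_t())
E
```

```text
the job is handed in; nothing more can be done
the job is handed in; nothing more can be done
```

I pushed all four blocks over the open side into the blue tray and handed the job in at about 27 s. Depth puts their tops at about 45 mm or lower, and the driver and knife look unmoved in the last picture; the judge's verdict was not shown.

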